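# Clamp a power box with a turnbuckle fixture

## Task

Lay the small black power box flat on the rest of the clamping fixture, lengthwise between its two open jaws, and let go of it. Then turn the turnbuckle body (its cross bars with balls serve for that; tops going away from the robot) so that both jaws draw in together and hold the box firmly from both ends. Feel for the bite and stop soon after it, so that the box is not crushed, and leave the things around undisturbed.

Things in the scene. Friction and masses are not known exactly. Their poses are not given: they have to be found in the camera images.
- box_center (a point): Small black power box, loose, 67 x 42 x 21 mm (solid part 66 x 40 x 19 mm), about 70 g; the point is its centre, 10 mm above its underside. Its x axis runs along its length, z up. Grasp it across its 42 mm width.
- box: The same box; origin at the centre of its underside.
- fixture: Clamping fixture fixed to the bench: base plate 146 x 216 x 12 mm, origin on the bench top. Its y axis is the line along which the two jaws slide; its x axis points away from the robot (within 0.3 rad of the world's), z up. The turnbuckle lies on the near side (x = -58 mm), the rest for the box on the far side (x = +42 mm). Jaws and bearings reach 78 mm above the bench, balls 103 mm.
- rest_top (a point): Centre of the rubber top of the rest (28 mm along fixture x, 48 along y), 38 mm above the bench. The box lies on it with its length along the fixture's y, ends overhanging; its centre is then 10 mm above this point. Beside the rest (along x) the fingers have room down to the base plate (12 mm). At the start each jaw pad is 4 mm or more from the end of a centred box.
- turnbuckle_axis (a point): Middle of the turnbuckle body, on its axis, 62 mm above the bench; the axis is level, along the fixture's y. Here four cross bars stand out, 90 degrees apart, in the fixture's x-z plane; each ends in a black ball (polished, friction about 0.15, diameter 14 mm, centre 34 mm from the axis). A closed finger reaching down behind a ball can push it over the top, away from the robot.
- body (a joint): Angle of the turnbuckle body, rad: at 0 one bar points straight up; growing = the upper bars go to the fixture's +x = tightening. Starts at 0 to 0.7; stays where left. Each jaw draws in 5 mm per rad. Turning takes 0.15 N m of thread friction (4.4 N square at a ball); F newtons of clamping at each jaw add 0.01 x F N m (10 N: 2.9 N more at the ball) and stay locked up to about 15 N.
- jaw_left: Jaw on the fixture's +y side: aluminium carriage with a stiffly sprung pad 24 mm wide (x), 40 to 58 mm above the bench, screwed out by an unknown 0 to 6 mm, so the jaws bite somewhere between 1.7 and 3.1 rad of the turnbuckle: to be felt. Then the clamping force grows by about 8 N per 0.1 rad; over 25 N crushes the box. The jaws centre the box as they close. Origin below the inner face.
- jaw_right: The same on the -y side.
- pot: Bystander: small round pot with green lid, 42 mm in diameter, 27 mm tall; origin at the centre of its underside.
- tape: Bystander: tape roll 98 mm in diameter, 12 mm tall; origin at the centre of its underside.
- driver: Bystander: small screwdriver with blue handle, 127 mm long, lying along its y axis; origin at the centre of its underside.
Things that resemble listed ones, but are neither listed nor needed, are in the scene too. What is meant by the box is not red, and is the larger of those in its own colour.

How it is judged:
On the way, in this order (a step that is already met when the one before it is completed fails the run):
1. the box lies flat on the rest, lengthwise between the jaws, let go (x of box_center in the frame of fixture between 0.03 and 0.054 m and y of box_center in the frame of fixture between -0.012 and 0.012 m and z of box_center in the frame of fixture between 0.04 and 0.054 m and angle between box's own z axis and vertical below 0.12 rad and angle between the x axis of box and the y axis of fixture, either way round below 0.2 rad and contact force between the fingers and box below 0.1 N), for 0.2 s.
2. both jaws hold the box from its ends (x of box_center in the frame of fixture between 0.03 and 0.054 m and y of box_center in the frame of fixture between -0.012 and 0.012 m and z of box_center in the frame of fixture between 0.04 and 0.054 m and angle between box's own z axis and vertical below 0.12 rad and angle between the x axis of box and the y axis of fixture, either way round below 0.2 rad and contact force between each of jaw_left, jaw_right and box above 4 N), for 0.2 s.
At the end, for the whole second after the job is handed in: The box lies flat (within 0.12 rad) on the rest, its length along the line of the jaws (within 0.2 rad), its centre within 12 mm of the rest's centre both ways; each jaw presses on it with more than 4 N; it is let go and everything is at rest (all of step 2 and contact force between the fingers and box below 0.1 N and velocity of joint body below 0.05 rad/s and linear speed of box below 0.01 m/s); the robot touches nothing.
It fails at once if a jaw presses on the box with more than 25 N (crushed) (contact force between any of jaw_left, jaw_right and box above 25 N).
It fails at once if a bystander (pot, tape roll, screwdriver) is moved by more than 20 mm (distance of any of pot, tape, driver from where it was at the start of the episode above 0.02 m).
It also fails if it takes over 67 s, if anything falls off the work surface, if the arm or the gripper's body presses on something with over 40 N, if the wrist force passes 120 N, or if a joint passes its speed limit or range.

## Robot

A 6-joint arm with a two-finger parallel gripper is mounted at the origin on a cart in front of the work surface, level with it; the furniture and walls round the work are solid. World frame = base frame: x ahead of the robot, y to its left, z up, the work surface at z = 0. Lengths are in m, angles in rad, forces in N, time in s.
With the tool pointing down it reaches from about 0.375 to 0.975 m from the base axis. Payload 3.8 kg.
Tool frame: the origin (TCP) lies at the very end of the fingers, on their centre line; the grasp point (between the pads) lies 19 mm behind it; z points along the fingers, y is the line along which they close (so a half turn about z gives the same grasp; the last joint's range is limited). The gripper opens to 85 mm and grips with 20 to 120 N. Pads are 22 mm wide; open, the fingers measure 114 mm over their backs; the gripper's body (76 mm by 85 mm) begins 54 mm behind the grasp point. The pads swing forward as they close: fully open they stand 13 mm farther back than shut.
Start: joints at [-1.334, 0.264, 1.604, -0, 1.274, -0.037], TCP at [0.183, -0.65, 0.201] pointing down, gripper open.
Joint ranges: [-2.63, 2.63], [-0.94, 2.18], [0.31, 2.57], [-1.31, 4.45], [0, 2.66], [-2.55, 2.55]. Speed limits (rad/s): [2.57, 2.57, 3.14, 3.14, 3.14, 3.14].

## Interface

Orientations are given as a rotation vector (axis times angle).
In Python, from cell import r, optics gives the robot as it stands.
- The arm moves only by the tool play_rows, never from a script. Its argument "plan" is one flat list of numbers, 7 for each row, row after row: the turn, a rotation vector about the tool's x, y, z in degrees, then the shift along the tool's x, y, z in units of 30 mm (1.0 is 30 mm), then the finger opening in mm, from 0 to 85.4. In form: [rx, ry, rz, dx, dy, dz, claw, rx, ry, rz, dx, dy, dz, claw, ...]. A call has 1 to 20 rows; each row shifts and turns the commanded pose from where the row before left it, along the tool's axes as they then stand; what a row does not reach is not made up. A row lasts 1/12 s, in which the tool goes at most 41.7 mm and 7.16 degrees, less where a joint would pass 70% of its speed; a pose out of reach is approached as far as the arm can. A call is refused whole if a number of a shift passes 1 or a number of a turn 7.16, either way. A call with a gripper value outside its range is refused whole. The fingers move at their own pace and stop on an object; "squeeze" is the grip in N (left out, the last holds). Time passes only in rows, so rows that do not move let the fingers close. It gives the time, the measured TCP pose, the force, the opening and the grip force at its end, in the units of the state.
- r.sense(): the state, without advancing time (a new reading comes with each control period).
- optics.snapshot(name): name is "side" or "top" or "wrist"; returns (picture, depth): 420x560x3 uint8, red, green, blue; 420x560 float32, m along the optical axis (not along the pixel's ray), 0 where there is no reading.
- optics.camera_model(name): a dict with "K" (3x3 intrinsics, pixels), "rvec" (rotation vector, rad) and "tvec" (3), from world to camera coordinates, as OpenCV has them. Camera axes: x right, y down, z forward; pixel columns grow to the right and rows downward; lengths in m; the calibration is good to about 2 mm. A picture is of the moment at which its call begins: read the wrist's pose just before it. camera_model takes no time and is no camera call; for the wrist camera it gives the pose at the moment of the call.
- r.job_done(): hands the job in; it is judged then, once.
The state is a dict: "time_s": time; "joint_positions": joint angles; "qvel": joint speeds; "tau": joint torques, N m; "eef_pos": TCP position; "eef_rot": TCP orientation; "contact_force": force on the tool from outside, world axes, zero at the start; "torque": the same for the moment, N m; "width": finger opening in m; "grip_force": force on a finger pad.
Only numpy, scipy, OpenCV 4.12 (cv2) and the standard library are available. Lean on these libraries where they do the work, as an engineer would, in place of code of your own. Each camera call takes 0.05 s, during which the arm holds its last target. There are 200 camera calls.

## Working session

There is one attempt and no reset: what is moved stays moved. The work goes in short steps, Python scripts to look and compute and a tool call to move; the robot and the scene stay as the last step left them, time stands still between calls to the robot, and variables do not carry over. Pictures are saved under pics/ and viewed, at most 10 in all, crops included, and the job is handed in when it is done.

Besides the shell and the picture viewer there is one more tool, called after ">>>" by a JSON object that holds its "api" and its "payload". play_rows: Moves the arm, as the interface text tells. Its arguments: {"type":"object","properties":{"plan":{"type":"array","items":{"type":"number"}},"squeeze":{"type":"number"}},"required":["plan"]}

```bash
mkdir -p pics; ls; python3 - <<'E'
from cell import r, optics
import cv2,numpy as np
s=r.sense(); print({k:np.round(v,3).tolist() for k,v in s.items()})
for n in("top","side"):
    p,d=optics.snapshot(n); np.savez(f"pics/{n}0.npz",p=p,d=d,**optics.camera_model(n)); cv2.imwrite(f"pics/{n}0.png",p[...,::-1])
    print(n,optics.camera_model(n))
E
```

```text
pics
{'time_s': 0.0, 'joint_positions': [-1.334, 0.265, 1.605, 0.0, 1.274, -0.037], 'qvel': [0.002, -0.001, 0.001, 0.0, -0.0, 0.0], 'tau': [-0.002, -51.512, -36.731, -0.0, 0.013, -0.0], 'eef_pos': [0.182, -0.649, 0.199], 'eef_rot': [-3.11, -0.428, 0.0], 'contact_force': [-0.043, 0.152, 0.287], 'torque': [0.034, -0.005, -0.015], 'grip_force': 0.0, 'width': 0.085}
top {'K': array([[452.18323201,   0.        , 276.78120198],
       [  0.        , 452.18323201, 207.56169087],
       [  0.        ,   0.        ,   1.        ]]), 'rvec': array([ 2.16759148, -2.22270286,  0.08058231]), 'tvec': array([-0.05882767,  0.51131211,  1.24585508])}
side {'K': array([[544.40412371,   0.        , 277.2420258 ],
       [  0.        , 544.40412371, 207.88216656],
       [  0.        ,   0.        ,   1.        ]]), 'rvec': array([ 2.2390134 , -1.176809  ,  0.42117449]), 'tvec': array([-0.36721894,  0.35422542,  1.75296799])}
```

View pics/top0.png

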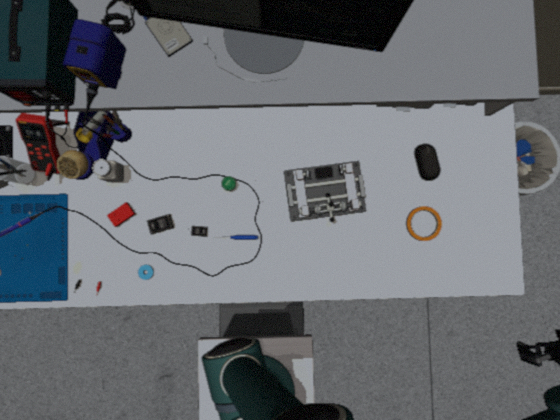

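View pics/side0.png

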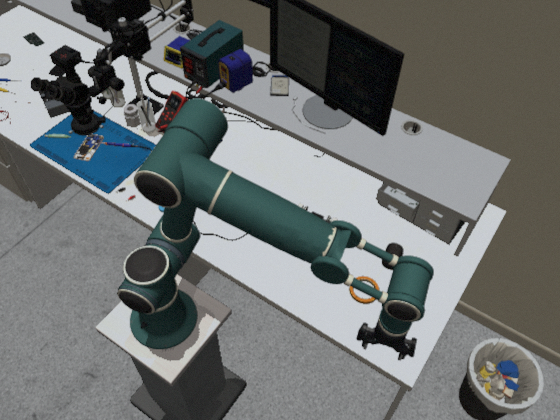

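Candidates in the top view are a red box at (121,214), a larger black box at (160,224) and a small black box at (200,231). The black oval at (427,161) looks like a mouse. The larger black one fits (not red, larger of its colour). The fixture is at (326,192), with pot, driver and tape at (229,184), (240,237) and (424,224). Next I confirm with one crop and measure.

```bash
cat > h.py <<'E'
import numpy as np,cv2
from scipy.spatial.transform import Rotation as R
def world(px,z,m):
    """pixels -> world on plane height z"""
    Rm=cv2.Rodrigues(m['rvec'])[0]; c=-Rm.T@m['tvec']
    px=np.atleast_2d(np.array(px,float)); ray=np.c_[px,np.ones(len(px))]@np.linalg.inv(m['K']).T@Rm
    return c+ray*((z-c[2])/ray[:,2])[:,None]
def cloud(d,m):
    v,u=np.mgrid[:d.shape[0],:d.shape[1]]
    P=np.stack([u,v,np.ones_like(u)],-1)@np.linalg.inv(m['K']).T*d[...,None]
    return (P-m['tvec'])@cv2.Rodrigues(m['rvec'])[0]
E
python3 - <<'E'
from h import *
t=np.load('pics/top0.npz');p,d=t['p'],t['d']
a=cv2.resize(p[195:245,100:220],(800,333),interpolation=3); b=cv2.resize(p[150:230,270:382],(373,266),interpolation=3)
c=np.zeros((600,800,3),np.uint8);c[:333]=a;c[334:600,:373]=b;cv2.imwrite('pics/crop.png',c[...,::-1])
P=cloud(d,t)
print('table z',np.median(P[250:280,300:400,2]), P[224,160],P[231,200])
g=p.max(2)
for n,(u0,u1,v0,v1) in dict(big=(144,178,210,238),small=(188,212,222,241)).items():
    m=(g[v0:v1,u0:u1]<90)&(np.nan_to_num(P[v0:v1,u0:u1,2])>0.008)
    k=np.c_[np.where(m)[::-1]]+[u0,v0]
    w=world(k,.021,t)[:,:2].astype(np.float32); print(n,len(k),cv2.minAreaRect(w))
q=P[150:230,275:380].reshape(-1,3); q=q[q[:,2]>.006]
print('fixture',len(q),cv2.minAreaRect(q[:,:2].astype(np.float32)),q[:,2].max())
E
```

```text
table z 0.00016880601166328305 [0.47197742 0.25372087 0.01639893] [0.44978755 0.14348558 0.01437033]
big 337 ((0.47251203656196594, 0.2527594268321991), (0.039652757346630096, 0.0649474561214447), 15.215210914611816)
small 137 ((0.45031827688217163, 0.14599822461605072), (0.04178741201758385, 0.025676552206277847), 83.78446197509766)
fixture 4058 ((0.5565944314002991, -0.20365162193775177), (0.23504948616027832, 0.3066219389438629), 2.8613805770874023) 1.2757853433447508
```

View pics/crop.png

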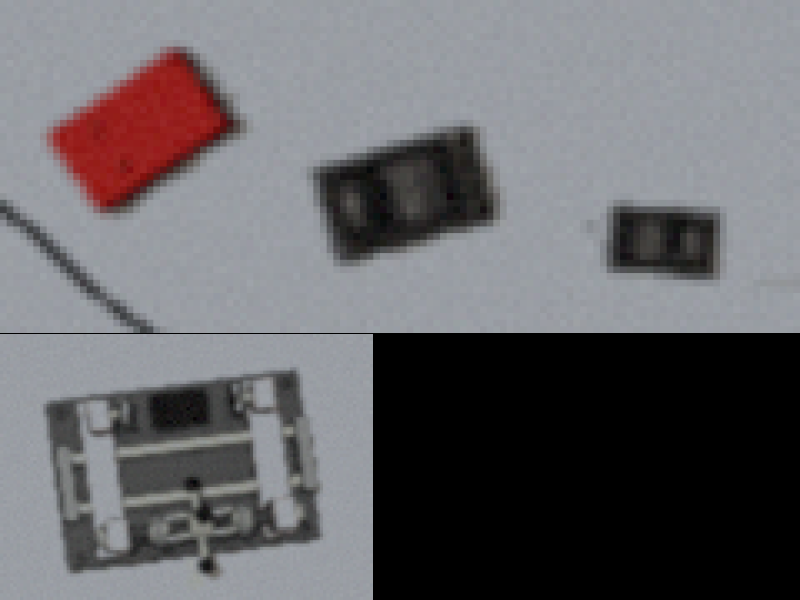

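```bash
python3 - <<'E'
from h import *
from cell import r
t=np.load('pics/top0.npz')
f=lambda a:np.array(a)/3.333+[270,150-334/3.333]-[0,0]
c=world(f([(47,403),(297,371),(321,540),(71,572)]),.012,t)
print(c.round(4), c.mean(0))
print([np.linalg.norm(c[i]-c[i-1]).round(3) for i in range(4)])
y=(c[0]+c[3]-c[1]-c[2]); print('yaw deg',np.degrees(np.arctan2(-y[0],y[1])))
yaw=np.arctan2(-y[0],y[1]); 
print('rest',world(f([(180,408)]),.038,t), 'pred',c.mean(0)[:2]+.042*np.array([np.cos(yaw),np.sin(yaw)]))
print('axis pred',c.mean(0)[:2]-.058*np.array([np.cos(yaw),np.sin(yaw)]))
for b in [(193,485),(205,512),(208,567)]: print(world(f([b]),.062,t))
print('tool axes\n',R.from_rotvec(r.sense()['eef_rot']).as_matrix().round(3))
E
```

```text
[[ 0.6134 -0.0949  0.012 ]
 [ 0.6356 -0.3075  0.012 ]
 [ 0.4918 -0.3224  0.012 ]
 [ 0.4702 -0.1113  0.012 ]] [ 0.55272404 -0.20903299  0.012     ]
[np.float64(0.144), np.float64(0.214), np.float64(0.145), np.float64(0.212)]
yaw deg 5.911395037058061
rest [[ 0.60281997 -0.20413902  0.038     ]] pred [ 0.5945007 -0.2047074]
axis pred [ 0.49503246 -0.21500643]
[[ 0.53653457 -0.20980126  0.062     ]]
[[ 0.51439972 -0.2188008   0.062     ]]
[[ 0.46988567 -0.21975717  0.062     ]]
tool axes
 [[ 0.963  0.27  -0.   ]
 [ 0.27  -0.963  0.002]
 [ 0.    -0.002 -1.   ]]
```

>>> {"api": "play_rows", "payload": {"plan": [0,0,-6.9,0,0,0,85,0,0,-6.9,0,0,0,85,0,0,-6.9,0,0,0,85,0,0,-6.9,0,0,0,85,0,0,-6.9,0,0,0,85,0,0,-6.9,0,0,0,85,0,0,-6.9,0,0,0,85,0,0,-6.9,0,0,0,85,0,0,-6.9,0,0,0,85,0,0,-6.9,0,0,0,85,0,0,-6.9,0,0,0,85,0,0,-6.9,0,0,0,85,0,0,-6.9,0,0,0,85]}}

```text
time_s: 1.18
eef_pos: [0.1824, -0.6494, 0.2]
eef_rot: [-1.896, -2.504, -0.001]
contact_force: [-0.2, 0.4, -0.5]
width: 0.085
grip_force: 0.0
```

>>> {"api": "play_rows", "payload": {"plan": [0,0,0,0.756,0.783,0,85,0,0,0,0.756,0.783,0,85,0,0,0,0.756,0.783,0,85,0,0,0,0.756,0.783,0,85,0,0,0,0.756,0.783,0,85,0,0,0,0.756,0.783,0,85,0,0,0,0.756,0.783,0,85,0,0,0,0.756,0.783,0,85,0,0,0,0.756,0.783,0,85,0,0,0,0.756,0.783,0,85,0,0,0,0.756,0.783,0,85,0,0,0,0.756,0.783,0,85,0,0,0,0.756,0.783,0,85,0,0,0,0.756,0.783,0,85,0,0,0,0.756,0.783,0,85,0,0,0,0.756,0.783,0,85]}}

```text
time_s: 2.52
eef_pos: [0.4488, -0.1986, 0.2004]
eef_rot: [-1.904, -2.498, 0.0]
contact_force: [0.6, -0.7, 0.6]
width: 0.0852
grip_force: 0.0
```

>>> {"api": "play_rows", "payload": {"plan": [0,0,0,0.845,0.275,0,85,0,0,0,0.845,0.275,0,85,0,0,0,0.845,0.275,0,85,0,0,0,0.845,0.275,0,85,0,0,0,0.845,0.275,0,85,0,0,0,0.845,0.275,0,85,0,0,0,0.845,0.275,0,85,0,0,0,0.845,0.275,0,85,0,0,0,0.845,0.275,0,85,0,0,0,0.845,0.275,0,85,0,0,0,0.845,0.275,0,85,0,0,0,0.845,0.275,0,85,0,0,0,0.845,0.275,0,85,0,0,0,0.845,0.275,0,85,0,0,0,0.845,0.275,0,85,0,0,0,0.845,0.275,0,85,0,0,0,0.845,0.275,0,85,0,0,0,0,0,0,85]}}

```text
time_s: 4.02
eef_pos: [0.4692, 0.2564, 0.2004]
eef_rot: [-1.899, -2.5, -0.002]
contact_force: [-0.4, -0.2, 0.1]
width: 0.0847
grip_force: 0.0
```

```bash
python3 - <<'E'
from cell import r, optics
from h import *
s=r.sense(); print(s['time_s'],s['eef_pos'],'\n',R.from_rotvec(s['eef_rot']).as_matrix().round(3),s['joint_positions'])
m=optics.camera_model('wrist');p,d=optics.snapshot('wrist')
np.savez("pics/w1.npz",p=p,d=d,**m); cv2.imwrite("pics/w1.png",p[...,::-1])
P=cloud(d,m); Q=P.reshape(-1,3)
k=(p.max(2).ravel()<110)&(Q[:,2]>.012)&(Q[:,2]<.03)&(np.hypot(Q[:,0]-.4725,Q[:,1]-.2528)<.06)
print(k.sum(),np.median(Q[k,2]),cv2.minAreaRect(Q[k,:2].astype(np.float32)))
E
```

```text
4.0167 [0.46918173 0.25635017 0.20035566] 
 [[-0.268  0.963 -0.   ]
 [ 0.963  0.268  0.002]
 [ 0.002  0.    -1.   ]] [ 0.45200748 -0.00234262  1.90397271  0.00218069  1.23946721  0.1797656 ]
1860 0.01935813172076815 ((0.4734971225261688, 0.2565139830112457), (0.03843050077557564, 0.06507628411054611), 15.06513500213623)
```

View pics/w1.png

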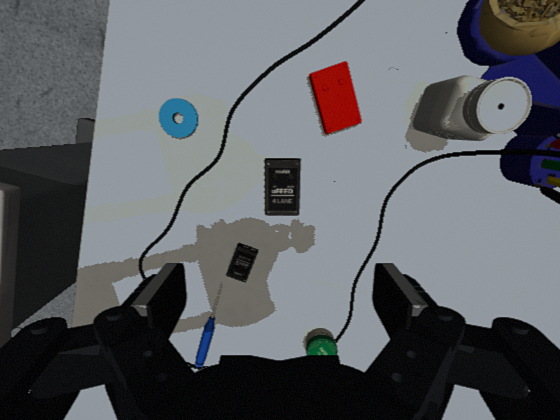

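The crop and this view agree: the target is the larger black box (wrist pixel 282,187), 65x38 mm, top at 19 mm.

>>> {"api": "play_rows", "payload": {"plan": [0,0,0,-0.06,0.12,0.62,85,0,0,0,0,0,0.62,85,0,0,0,0,0,0.62,85,0,0,0,0,0,0.62,85,0,0,0,0,0,0.62,85,0,0,0,0,0,0.62,85,0,0,0,0,0,0.62,85,0,0,0,0,0,0.62,85,0,0,0,0,0,0.62,85,0,0,0,0,0,0.62,85,0,0,0,0,0,0.2,85,0,0,0,0,0,0.15,85,0,0,0,0,0,0.1,85,0,0,0,0,0,0,85]}}

```text
time_s: 5.23
eef_pos: [0.4737, 0.2514, 0.0015]
eef_rot: [1.904, 2.498, 0.0]
contact_force: [0.7, -0.5, -0.3]
width: 0.0851
grip_force: 0.0
```

>>> {"api": "play_rows", "payload": {"plan": [0,0,0,0,0,0,35,0,0,0,0,0,0,35,0,0,0,0,0,0,35,0,0,0,0,0,0,35,0,0,0,0,0,0,35,0,0,0,0,0,0,35,0,0,0,0,0,0,35,0,0,0,0,0,0,35,0,0,0,0,0,0,35,0,0,0,0,0,0,35], "squeeze": 30}}

```text
time_s: 6.07
eef_pos: [0.4734, 0.2517, 0.0013]
eef_rot: [-1.904, -2.499, 0.0]
contact_force: [0.1, 0.3, 0.4]
width: 0.0352
grip_force: 0.0
```

```bash
python3 - <<'E'
from cell import r, optics
from h import *
s=r.sense(); print(s['time_s'],s['eef_pos'],s['width'],s['grip_force'])
m=optics.camera_model('wrist');p,d=optics.snapshot('wrist')
np.savez("pics/w2.npz",p=p,d=d,**m); cv2.imwrite("pics/w2.png",p[...,::-1])
E
```

```text
6.0667 [0.47338794 0.25168873 0.0012635 ] 0.03518073802836185 0.0
```

View pics/w2.png

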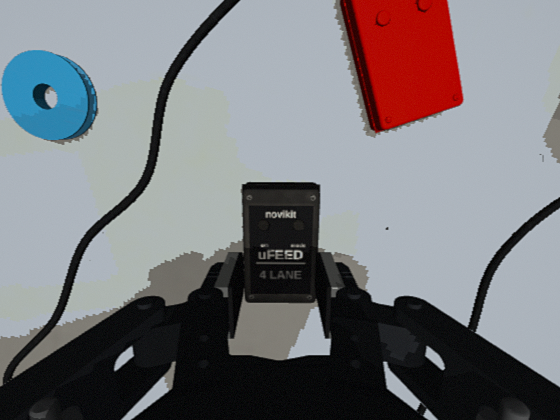

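```bash
python3 - <<'E'
from h import *
t=np.load('pics/w2.npz');P=cloud(t['d'],t);d=t['d']
c=np.array([.4734,.2517]);a=np.radians(15.5);ty=np.array([np.cos(a),np.sin(a)]);tx=np.array([-ty[1],ty[0]])
for v,u in [(200,280),(290,250),(290,310),(260,235),(280,235),(300,235),(330,235),(260,328),(290,328),(330,330),(255,325),(300,345),(285,240),(240,240)]:
    q=P[v,u]; print(v,u,d[v,u].round(3),'tx',((q[:2]-c)@tx).round(4),'ty',((q[:2]-c)@ty).round(4),'z',q[2].round(4))
Q=P.reshape(-1,3);X=(Q[:,:2]-c)@tx;Y=(Q[:,:2]-c)@ty
k=(abs(X)<.06)&(abs(Y)<.03)&(Q[:,2]>.015)&(Q[:,2]<.025); print('box',X[k].min(),X[k].max(),Y[k].min(),Y[k].max())
E
```

```text
200 280 0.16 tx 0.0311 ty 0.0004 z 0.019
290 250 0.174 tx -0.0199 ty -0.0162 z 0.0183
290 310 0.174 tx -0.0199 ty 0.0169 z 0.0184
260 235 0.139 tx 0.0102 ty -0.0196 z 0.0458
280 235 0.124 tx 0.0088 ty -0.0175 z 0.0618
300 235 0.123 tx 0.002 ty -0.0173 z 0.0652
330 235 0.123 tx -0.0095 ty -0.0174 z 0.068
260 328 0.139 tx 0.0103 ty 0.0215 z 0.0461
290 328 0.116 tx 0.0091 ty 0.0179 z 0.0703
330 330 0.119 tx -0.0072 ty 0.0191 z 0.0713
255 325 0.144 tx 0.0105 ty 0.0208 z 0.041
300 345 0.105 tx 0.0116 ty 0.0218 z 0.0813
285 240 0.139 tx -0.0003 ty -0.0174 z 0.0491
240 240 0.185 tx 0.0028 ty -0.023 z 0.0006
box -0.02778110427756871 0.0373074735789476 -0.019343659409847138 0.020870630865792102
```

```bash
python3 - <<'E'
from h import *
t=np.load('pics/w2.npz');P=cloud(t['d'],t)
c=np.array([.4734,.2517]);a=np.radians(15.5);ty=np.array([np.cos(a),np.sin(a)]);tx=np.array([-ty[1],ty[0]])
for u in (228,232,236,240,244,318,322,326,330,334):
    print(u,[(v,round(float((P[v,u,:2]-c)@tx*1e3)),round(float((P[v,u,:2]-c)@ty*1e3)),round(float(P[v,u,2]*1e3))) for v in range(236,276,4)])
E
```

```text
228 [(236, 5, -30, 0), (240, 3, -30, 0), (244, 0, -30, 0), (248, -2, -30, 1), (252, -4, -30, 2), (256, 10, -23, 41), (260, 10, -23, 46), (264, 11, -22, 51), (268, 11, -21, 55), (272, 11, -21, 58)]
232 [(236, 5, -28, 0), (240, 2, -28, -1), (244, 0, -28, 0), (248, -2, -28, 1), (252, 11, -22, 38), (256, 11, -21, 43), (260, 11, -21, 46), (264, 11, -20, 51), (268, 11, -20, 55), (272, 11, -19, 58)]
236 [(236, 5, -25, -1), (240, 3, -25, 0), (244, 0, -25, 1), (248, -2, -26, 0), (252, 11, -20, 38), (256, 11, -20, 42), (260, 11, -19, 47), (264, 10, -19, 50), (268, 10, -18, 54), (272, 11, -17, 59)]
240 [(236, 5, -23, 0), (240, 3, -23, 1), (244, 0, -23, 1), (248, -2, -23, 1), (252, 10, -18, 37), (256, 10, -18, 42), (260, 10, -17, 45), (264, 8, -17, 46), (268, 6, -18, 46), (272, 5, -17, 47)]
244 [(236, 12, -18, 19), (240, 10, -19, 19), (244, 7, -19, 19), (248, 5, -19, 19), (252, 3, -19, 19), (256, 1, -19, 19), (260, -2, -19, 18), (264, -5, -19, 18), (268, -7, -19, 19), (272, -10, -19, 17)]
318 [(236, 12, 20, 18), (240, 10, 20, 19), (244, 7, 20, 19), (248, 5, 20, 19), (252, 10, 18, 36), (256, 10, 18, 42), (260, 9, 18, 42), (264, 67, 0, 174), (268, 5, 18, 43), (272, 3, 18, 44)]
322 [(236, 5, 25, 0), (240, 2, 25, 0), (244, 0, 25, 0), (248, -3, 25, 0), (252, 11, 20, 37), (256, 11, 19, 43), (260, 11, 19, 47), (264, 10, 18, 50), (268, 11, 18, 55), (272, 10, 17, 56)]
326 [(236, 5, 27, 0), (240, 3, 27, 0), (244, 0, 28, 0), (248, -2, 28, 1), (252, 10, 22, 36), (256, 11, 21, 42), (260, 11, 20, 47), (264, 10, 20, 50), (268, 10, 19, 54), (272, 11, 19, 59)]
330 [(236, 5, 30, 1), (240, 3, 30, 0), (244, 0, 30, 0), (248, -2, 30, 1), (252, 10, 24, 37), (256, 11, 23, 42), (260, 11, 22, 48), (264, 10, 22, 50), (268, 10, 21, 54), (272, 10, 20, 58)]
334 [(236, 5, 32, 0), (240, 3, 32, 0), (244, 1, 32, 2), (248, -2, 32, 0), (252, -5, 33, -1), (256, -7, 33, 1), (260, 10, 24, 45), (264, 10, 23, 50), (268, 10, 23, 54), (272, 10, 22, 58)]
```

```bash
python3 - <<'E'
from cell import r, optics
from h import *
for n in('side','top'):
    m=optics.camera_model(n);p,d=optics.snapshot(n)
    print(n,'cam',-cv2.Rodrigues(m['rvec'])[0].T@m['tvec'])
    q,_=cv2.projectPoints(np.array([[.4734,.2517,.001],[.4734,.2517,.04]]),m['rvec'],m['tvec'],m['K'],None);q=q.reshape(-1,2);print(q)
    if n=='side':
        u,v=q[0].astype(int);cv2.imwrite('pics/s3.png',cv2.resize(p[max(v-60,0):v+45,max(u-70,0):u+70],(800,600),interpolation=2)[...,::-1])
w1=np.load('pics/w1.npz');P=cloud(w1['d'],w1)
c=np.array([.4692,.2564]);a=np.radians(15.5);ty=np.array([np.cos(a),np.sin(a)]);tx=np.array([-ty[1],ty[0]])
for u in (160,175,385,395): print(u,[(v,round(float((P[v,u,:2]-c)@tx*1e3)),round(float((P[v,u,:2]-c)@ty*1e3)),round(float(P[v,u,2]*1e3-200.4))) for v in range(256,290,4)])
E
```

```text
side cam [-0.46514174 -0.73621631  1.60463419]
[[196.53069823 190.59225317]
 [195.45590987 183.96197814]]
top cam [ 0.43156296 -0.05639865  1.27578534]
[[162.07037882 223.61768501]
 [158.59750164 223.23501356]]
160 [(256, -93, -152, -199), (260, -98, -152, -199), (264, -104, -153, -200), (268, -109, -153, -199), (272, 11, -48, 58), (276, 10, -47, 60), (280, 10, -46, 63), (284, 10, -45, 66), (288, 10, -44, 69)]
175 [(256, -92, -132, -199), (260, -98, -133, -200), (264, 10, -45, 49), (268, 11, -43, 54), (272, 10, -42, 57), (276, 8, -43, 56), (280, 7, -42, 58), (284, 5, -42, 58), (288, 4, -42, 58)]
385 [(256, -93, 136, -201), (260, -98, 136, -201), (264, 10, 45, 48), (268, 10, 44, 53), (272, 10, 43, 56), (276, 9, 43, 57), (280, 7, 43, 58), (284, 6, 43, 58), (288, 4, 43, 59)]
395 [(256, -92, 148, -199), (260, -98, 149, -201), (264, -104, 149, -201), (268, 10, 48, 53), (272, 11, 47, 57), (276, 10, 45, 60), (280, 11, 44, 64), (284, 11, 43, 67), (288, 10, 42, 69)]
```

View pics/s3.png

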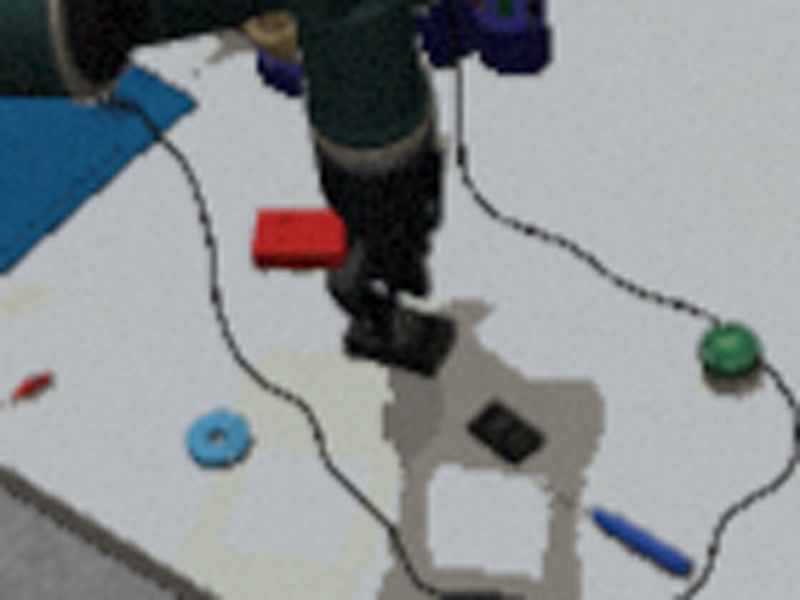

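The depth shows the fingertips about 35 mm above the reported TCP (48 mm when open), so the fingers closed above the box. I'll lower further with the fingers at 54 mm.

>>> {"api": "play_rows", "payload": {"plan": [0,0,0,0.15,0,0,54,0,0,0,0,0,0,54,0,0,0,0,0,0,54,0,0,0,0,0,0,54,0,0,0,0,0,0.1,54,0,0,0,0,0,0.1,54,0,0,0,0,0,0.1,54,0,0,0,0,0,0.1,54,0,0,0,0,0,0.1,54]}}

```text
time_s: 6.97
eef_pos: [0.472, 0.2559, -0.0142]
eef_rot: [-1.904, -2.499, 0.001]
contact_force: [-0.1, -0.2, -0.3]
width: 0.0542
grip_force: 0.0
```

>>> {"api": "play_rows", "payload": {"plan": [0,0,0,0,0,0.1,54,0,0,0,0,0,0.1,54,0,0,0,0,0,0.1,54,0,0,0,0,0,0,54]}}

```text
time_s: 7.3
eef_pos: [0.4716, 0.2557, -0.0235]
eef_rot: [-1.904, -2.498, 0.002]
contact_force: [0.5, -0.4, 0.5]
width: 0.0541
grip_force: 0.0
```

```bash
cat > tip.py <<'E'
from cell import r, optics
from h import *
s=r.sense(); print(s['time_s'].__round__(2),s['eef_pos'].round(4),s['width'],s['grip_force'],s['contact_force'].round(1))
m=optics.camera_model('wrist');p,d=optics.snapshot('wrist');P=cloud(d,m)
M=R.from_rotvec(s['eef_rot']).as_matrix();L=(P-s['eef_pos'])@M
for lo,hi in((-.06,-.012),(.012,.06)):
    k=(abs(L[...,0])<.013)&(L[...,1]>lo)&(L[...,1]<hi)&(L[...,2]>-.08)&(P[...,2]>.004)&(abs(L[...,1])>.023)
    print('tip z percentiles',np.percentile(P[...,2][k],[0.5,2,5]).round(4))
def box(name=None):
    k=(p.max(2)<110)&(abs(P[...,2]-.019)<.005)&(np.hypot(*(P[...,:2]-s['eef_pos'][:2]).transpose(2,0,1))<.06)
    if k.sum()>50: print('box',L[k][:,:2].min(0).round(4),L[k][:,:2].max(0).round(4))
E
python3 -c "
from tip import *
box()"
```

```text
7.3 [ 0.4716  0.2557 -0.0235] 0.05412205710908643 0.0 [ 0.5 -0.4  0.5]
tip z percentiles [0.0114 0.0142 0.0171]
tip z percentiles [0.0116 0.0143 0.0169]
box [-0.0329 -0.0408] [0.0332 0.0407]
```

>>> {"api": "play_rows", "payload": {"plan": [0,0,0,0,0,0.09,54,0,0,0,0,0,0.09,54,0,0,0,0,0,0,30,0,0,0,0,0,0,30,0,0,0,0,0,0,30,0,0,0,0,0,0,30,0,0,0,0,0,0,30,0,0,0,0,0,0,30], "squeeze": 30}}

```text
time_s: 8.02
eef_pos: [0.4721, 0.256, -0.0282]
eef_rot: [-1.904, -2.499, 0.0]
contact_force: [0.4, 0.1, -1.4]
width: 0.0405
grip_force: 32.0
```

>>> {"api": "play_rows", "payload": {"plan": [0,0,0,0,0,-0.2,30,0,0,0,0,0,-0.4,30,0,0,0,0,0,-0.6,30,0,0,0,0,0,-0.7,30,0,0,0,0,0,-0.7,30,0,0,0,0,0,-0.7,30,0,0,0,0,0,-0.7,30,0,0,0,0,0,-0.7,30,0,0,0,0,0,-0.7,30,0,0,4.85,0,0,-0.7,30,0,0,4.85,0,0,-0.5,30,0,0,0,0,0,0,30]}}

```text
time_s: 9.02
eef_pos: [0.475, 0.2574, 0.1756]
eef_rot: [2.109, 2.324, 0.013]
contact_force: [1.0, 0.6, -0.7]
width: 0.0403
grip_force: 32.0
```

>>> {"api": "play_rows", "payload": {"plan": [0,0,0,-0.92,0.0525,0,30,0,0,0,-0.92,0.0525,0,30,0,0,0,-0.92,0.0525,0,30,0,0,0,-0.92,0.0525,0,30,0,0,0,-0.92,0.0525,0,30,0,0,0,-0.92,0.0525,0,30,0,0,0,-0.92,0.0525,0,30,0,0,0,-0.92,0.0525,0,30,0,0,0,-0.92,0.0525,0,30,0,0,0,-0.92,0.0525,0,30,0,0,0,-0.92,0.0525,0,30,0,0,0,-0.92,0.0525,0,30,0,0,0,-0.92,0.0525,0,30,0,0,0,-0.92,0.0525,0,30,0,0,0,-0.92,0.0525,0,30,0,0,0,-0.92,0.0525,0,30,0,0,0,-0.92,0.0525,0,30,0,0,0,-0.92,0.0525,0,30,0,0,0,-0.92,0.0525,0,30,0,0,0,-0.92,0.0525,0,30]}}

```text
time_s: 10.68
eef_pos: [0.5577, -0.2912, 0.1691]
eef_rot: [-2.105, -2.331, 0.0]
contact_force: [0.1, -0.4, -0.1]
width: 0.0405
grip_force: 32.0
```

```bash
python3 - <<'E'
from cell import r, optics
from h import *
s=r.sense(); print(s['time_s'],s['eef_pos'],s['width'],s['grip_force'],'\n',R.from_rotvec(s['eef_rot']).as_matrix().round(3))
m=optics.camera_model('wrist');p,d=optics.snapshot('wrist')
np.savez("pics/w4.npz",p=p,d=d,pos=s['eef_pos'],rot=s['eef_rot'],**m); cv2.imwrite("pics/w4.png",p[...,::-1])
E
```

```text
10.6833 [ 0.55767965 -0.29121776  0.16911974] 0.04052372787488266 32.022095918655396 
 [[-0.102  0.995 -0.001]
 [ 0.995  0.102  0.001]
 [ 0.001 -0.001 -1.   ]]
```

View pics/w4.png

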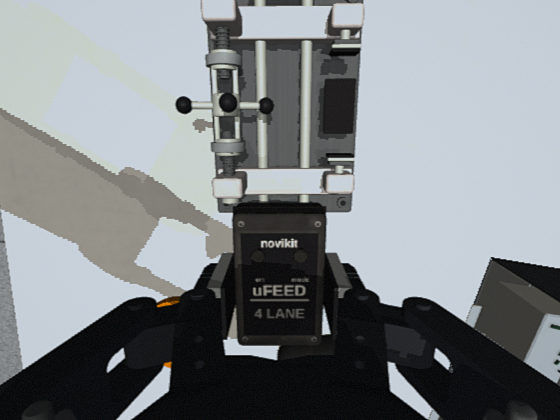

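The box is held. The rest is at about (339,106), the jaw pads at (343,49) and (341,159), and the balls at (184,105), (228,103) and (267,105).

```bash
cat > fx.py <<'E'
from h import *
t=np.load('pics/w4.npz');P=cloud(t['d'],t);p=t['p']
g=p.max(2)
# rest: dark, z~.038
z=P[...,2]; U,V=np.meshgrid(np.arange(560),np.arange(420))
k=(abs(z-.038)<.006)&(g<70)&(V<145)&(V>65)&(U>310)&(U<370)
rr=cv2.minAreaRect(P[k][:,:2].astype(np.float32)); print('rest',k.sum(),np.median(z[k]),rr)
Q=P[(abs(z-.012)<.004)&(V<212)&(U>195)&(U<375)]; print('plate',cv2.minAreaRect(Q[:,:2].astype(np.float32)))
for n,(u,v) in dict(near=(184,105),top=(228,103),far=(267,105)).items():
    k=(np.hypot(U-u,V-v)<8)&(g<60); print(n,k.sum(),np.median(P[k],0).round(4),P[k][:,2].max())
M=R.from_rotvec(t['rot']).as_matrix();L=(P-t['pos'])@M
k=(V>207)&(V<340)&(U>234)&(U<324)&(abs(L[...,1])<.02);print('heldbox L',L[k].min(0),L[k].max(0),'top z med',np.median(P[k][:,2]))
for n,(u,v) in dict(padL=(343,49),padR=(341,158)).items(): print(n,P[v-5:v+6,u].round(4).tolist())
E
python3 fx.py
```

```text
rest 1653 0.038182412020747875 ((0.6040205359458923, -0.2017267942428589), (0.028156539425253868, 0.04708709940314293), 5.982199192047119)
plate ((0.5551267862319946, -0.2129833698272705), (0.1461849808692932, 0.20147547125816345), 6.143211364746094)
near 185 [ 0.4729 -0.2163  0.0746] 0.07817247859687894
top 193 [ 0.5125 -0.2123  0.101 ] 0.3424379045831758
far 174 [ 0.5384 -0.2087  0.0606] 0.06323806944360344
heldbox L [-0.02916285 -0.01998617 -0.17326689] [ 0.06745636  0.01999733 -0.03740924] top z med 0.21675563978947082
padL [[0.5962, -0.1548, 0.0568], [0.596, -0.156, 0.0586], [0.5964, -0.1564, 0.0571], [0.5964, -0.1572, 0.0575], [0.5965, -0.158, 0.0579], [0.5966, -0.1588, 0.0579], [0.5967, -0.1595, 0.0579], [0.5968, -0.1602, 0.0579], [0.5972, -0.1607, 0.0565], [0.5982, -0.1602, 0.051], [0.5988, -0.1603, 0.0478]]
padR [[0.6103, -0.2426, 0.0457], [0.6083, -0.2428, 0.0567], [0.608, -0.2435, 0.0588], [0.6082, -0.2444, 0.0583], [0.6085, -0.2454, 0.0575], [0.6086, -0.2462, 0.0578], [0.6087, -0.2471, 0.0581], [0.6088, -0.2479, 0.0584], [0.6092, -0.2489, 0.0566], [0.6095, -0.2499, 0.056], [0.6094, -0.2507, 0.0572]]
```

>>> {"api": "play_rows", "payload": {"plan": [0,0,0,0.56,0.366,0,30,0,0,0,0.56,0.366,0,30,0,0,0,0.56,0.366,0,30,0,0,0,0.56,0.366,0,30,0,0,0,0.56,0.366,0,30,0,0,0,0,0,0,30,0,0,0,0,0,0.5,30,0,0,0,0,0,0.5,30,0,0,0,0,0,0.5,30,0,0,0,0,0,0.5,30,0,0,0,0,0,0.5,30,0,0,0,0,0,0.5,30,0,0,0,0,0,0.3,30,0,0,0,0,0,0,30,0,0,0,0,0,0,30]}}

```text
time_s: 11.98
eef_pos: [0.6037, -0.2011, 0.0702]
eef_rot: [-2.107, -2.328, 0.001]
contact_force: [-0.2, 0.3, -0.1]
width: 0.0402
grip_force: 32.0
```

```bash
python3 - <<'E'
from cell import r, optics
from h import *
s=r.sense(); print(s['time_s'],s['eef_pos'],s['width'],s['contact_force'],'\n',R.from_rotvec(s['eef_rot']).as_matrix().round(3))
m=optics.camera_model('wrist');p,d=optics.snapshot('wrist')
P=cloud(d,m);M=R.from_rotvec(s['eef_rot']).as_matrix();L=(P-s['eef_pos'])@M
k=(abs(L[...,2]+.0475)<.003)&(abs(L[...,1])<.02)&(abs(L[...,0])<.045)
print(k.sum(),L[k].min(0),L[k].max(0),np.percentile(L[k][:,0],[1,99]),P[k].mean(0))
cv2.imwrite("pics/w5.png",p[...,::-1])
E
```

```text
11.9833 [ 0.60372949 -0.20110421  0.07016359] 0.040200594867471864 [-0.16070123  0.34011032 -0.07918155] 
 [[-0.1    0.995 -0.002]
 [ 0.995  0.1    0.001]
 [ 0.001 -0.002 -1.   ]]
12000 [-0.03278621 -0.01999616 -0.05048646] [ 0.03286539  0.0199998  -0.04451664] [-0.03106853  0.03236038] [ 0.60355535 -0.19831269  0.11782977]
```

View pics/w5.png

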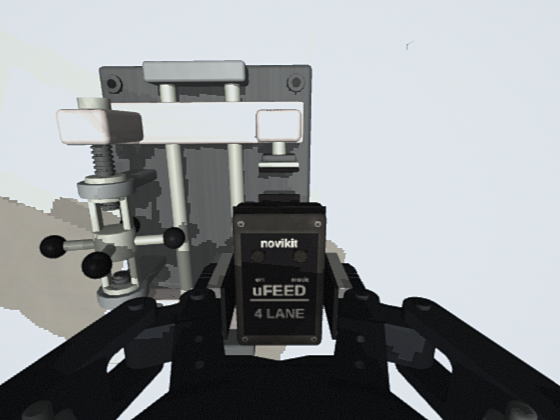

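The box sits level over the rest between the pads (gripper centre about (280,275), rest edge at (280,195), left pad at (279,160)). Descending.

>>> {"api": "play_rows", "payload": {"plan": [0,0,0,-0.03,0,0.4,30,0,0,0,0,0,0.4,30,0,0,0,0,0,0.4,30,0,0,0,0,0,0.4,30,0,0,0,0,0,0.2,30,0,0,0,0,0,0.07,30,0,0,0,0,0,0.05,30,0,0,0,0,0,0,30]}}

```text
time_s: 12.7
eef_pos: [0.6046, -0.202, 0.0129]
eef_rot: [-2.108, -2.329, 0.0]
contact_force: [0.4, 0.1, -0.3]
width: 0.0401
grip_force: 32.0
```

>>> {"api": "play_rows", "payload": {"plan": [0,0,0,0,0,0.04,30,0,0,0,0,0,0,30]}}

```text
time_s: 12.87
eef_pos: [0.6052, -0.2022, 0.0127]
eef_rot: [2.108, 2.328, 0.001]
contact_force: [-0.8, -0.1, -0.6]
width: 0.0402
grip_force: 32.0
```

>>> {"api": "play_rows", "payload": {"plan": [0,0,0,0,0,0.04,30,0,0,0,0,0,0,30]}}

```text
time_s: 13.03
eef_pos: [0.6049, -0.2021, 0.0112]
eef_rot: [2.108, 2.328, 0.0]
contact_force: [-0.4, -0.7, -1.1]
width: 0.0399
grip_force: 32.0
```

>>> {"api": "play_rows", "payload": {"plan": [0,0,0,0,0,0.03,30,0,0,0,0,0,0,30]}}

```text
time_s: 13.2
eef_pos: [0.6046, -0.202, 0.01]
eef_rot: [2.108, 2.329, 0.0]
contact_force: [-0.4, 0.3, -1.3]
width: 0.0402
grip_force: 32.0
```

>>> {"api": "play_rows", "payload": {"plan": [0,0,0,0,0,0,44,0,0,0,0,0,0,48,0,0,0,0,0,0,54,0,0,0,0,0,0,56,0,0,0,0,0,0,56,0,0,0,0,0,-0.3,56,0,0,0,0,0,-0.6,56,0,0,0,0,0,-0.8,56,0,0,0,0,0,-0.8,56,0,0,0,0,0,-0.8,56,0,0,0,0,0,-0.8,56,0,0,0,0,0,-0.8,0,0,0,0,0,0,0,0]}}

```text
time_s: 14.28
eef_pos: [0.6086, -0.2035, 0.1645]
eef_rot: [2.102, 2.321, 0.006]
contact_force: [0.2, -1.1, 1.6]
width: 0.0328
grip_force: 0.0
```

```bash
cat > chk.py <<'E'
from cell import r, optics
from h import *
import sys
s=r.sense(); print(s['time_s'],s['eef_pos'].round(4),s['width'],s['contact_force'].round(1))
m=optics.camera_model('wrist');p,d=optics.snapshot('wrist');P=cloud(d,m);z=P[...,2]
if len(sys.argv)>1: cv2.imwrite(sys.argv[1],p[...,::-1])
c=np.array([.6037,-.2022]);a=np.radians(6);F=np.array([[np.cos(a),np.sin(a)],[-np.sin(a),np.cos(a)]])
f=(P[...,:2]-c)@F.T  # fixture axes about rest
k=(abs(z-.0575)<.004)&(p.max(2)<110)&(abs(f[...,0])<.03)&(abs(f[...,1])<.035)
if k.any(): print('box',k.sum(),np.median(z[k]),cv2.minAreaRect(f[k].astype(np.float32)))
# balls: dark, x from rest -0.100 +-.045, y ~0
k=(p.max(2)<60)&(abs(f[...,0]+.1)<.045)&(abs(f[...,1])<.012)&(z>.035)&(z<.11)
n,lab,st,ce=cv2.connectedComponentsWithStats(k.astype(np.uint8))
for i in range(1,n):
    if st[i,4]>40:
        q=lab==i; w=world([ce[i]],np.percentile(z[q],90)-.007,m)[0]; g=F@(w[:2]-c)
        print('ball',st[i,4],ce[i].round(),'fx',(g[0]+.1).round(4),'fy',g[1].round(4),'z',w[2].round(4),'ang',np.arctan2(g[0]+.1,w[2]-.062).round(3))
E
python3 chk.py
```

```text
14.2833 [ 0.6086 -0.2035  0.1645] 0.03278271932388788 [ 0.2 -1.1  1.6]
box 2794 0.05734920055895367 ((0.0011375471949577332, 0.0005408041179180145), (0.06454689055681229, 0.03953124210238457), 89.66436004638672)
ball 178 [200. 199.] fx 0.0338 fy 0.0004 z 0.055 ang 1.777
ball 192 [119. 204.] fx -0.0336 fy 0.0003 z 0.069 ang -1.365
ball 256 [155. 211.] fx 0.0073 fy 0.0005 z 0.0952 ang 0.217
```

The box lies centred (within 1.2 mm) and the body is at about 0.21 rad. Next I move above the turnbuckle with the fingers shut and check tip geometry.

>>> {"api": "play_rows", "payload": {"plan": [0,0,0,0.01,-0.7,0,0,0,0,0,0.01,-0.7,0,0,0,0,0,0.01,-0.7,0,0,0,0,0,0.01,-0.7,0,0,0,0,0,0.01,-0.7,0,0,0,0,0,0.01,-0.73,0,0,0,0,0,0,0,0,0,0,0,0,0,0,0,0]}}

```text
time_s: 15.0
eef_pos: [0.4768, -0.2125, 0.1561]
eef_rot: [-2.109, -2.327, 0.0]
contact_force: [0.4, 0.8, 0.8]
width: -0.0002
grip_force: 0.0
```

```bash
python3 - <<'E'
from cell import r, optics
from h import *
s=r.sense(); print(s['time_s'],s['eef_pos'].round(4),s['width'],s['contact_force'].round(1))
m=optics.camera_model('wrist');p,d=optics.snapshot('wrist');P=cloud(d,m)
M=R.from_rotvec(s['eef_rot']).as_matrix();L=(P-s['eef_pos'])@M
print(M.round(3))
for h in range(-70,-20,4):
    k=(abs(L[...,2]*1e3-h)<2)&(abs(L[...,0])<.02)&(abs(L[...,1])<.03)
    if k.any(): print(h,k.sum(),L[k][:,:2].min(0).round(4),L[k][:,:2].max(0).round(4))
f=(np.array(s['eef_pos'][:2])-[.5042,-.2127]); a=np.radians(6);print('axis-rel',f@[np.cos(a),np.sin(a)],f@[-np.sin(a),np.cos(a)])
E
```

```text
15.0 [ 0.4768 -0.2125  0.1561] -0.00020930544821224715 [0.4 0.8 0.8]
[[-0.098  0.995 -0.001]
 [ 0.995  0.098  0.001]
 [ 0.001 -0.001 -1.   ]]
-70 414 [-0.0112 -0.0171] [0.0119 0.0178]
-66 362 [-0.0123 -0.0065] [0.0112 0.0067]
-62 200 [ 0.0059 -0.0134] [0.011  0.0137]
-58 304 [ 0.0057 -0.0134] [0.0111 0.0137]
-54 253 [ 0.0058 -0.0134] [0.0111 0.0138]
-50 267 [ 0.0055 -0.0134] [0.0109 0.0137]
-46 246 [ 0.0058 -0.0134] [0.0109 0.0138]
-42 207 [ 0.0057 -0.0132] [0.011  0.0135]
-38 135 [ 0.0058 -0.0117] [0.011  0.0124]
-34 45 [ 0.0097 -0.0062] [0.0106 0.0066]
axis-rel -0.027244951407144415 0.003041099201006607
```

>>> {"api": "play_rows", "payload": {"plan": [0,0,0,-0.1,0,0.6,0,0,0,0,0,0,0.6,0,0,0,0,0,0,0.6,0,0,0,0,0,0,0.6,0,0,0,0,0,0,0.6,0,0,0,0,0,0,0.6,0,0,0,0,0,0,0.05,0,0,0,0,0,0,0,0,0,0,0,0,0.12,0,0,0,0,0,0,0.12,0,0,0,0,0,0,0.12,0,0,0,0,0,0,0.12,0,0,0,0,0,0,0.12,0,0]}}

```text
time_s: 16.13
eef_pos: [0.496, -0.2141, 0.0479]
eef_rot: [-2.107, -2.329, 0.002]
contact_force: [-4.4, -1.5, 0.4]
width: 0.0001
grip_force: 2.5
```

>>> {"api": "play_rows", "payload": {"plan": [0,0,0,0,0.1,0,0,0,0,0,0,0.1,0,0,0,0,0,0,0.1,0,0,0,0,0,0,0.1,0,0,0,0,0,0,0,0,0]}}

```text
time_s: 16.55
eef_pos: [0.5063, -0.212, 0.0461]
eef_rot: [-2.105, -2.326, 0.003]
contact_force: [-6.0, -0.0, -1.6]
width: -0.0001
grip_force: 2.7
```

>>> {"api": "play_rows", "payload": {"plan": [0,0,0,0,0.06,0,0,0,0,0,0,0,0,0,0,0,0,0,-0.08,0,0,0,0,0,0,0,-0.4,0,0,0,0,0,0,-0.6,0,0,0,0,0,0,-0.3,0,0,0,0,0,-0.6,0,0,0,0,0,0,-0.6,0,0,0,0,0,0,-0.6,0,0,0,0,0,0,0,0,0]}}

```text
time_s: 17.38
eef_pos: [0.4525, -0.2183, 0.0874]
eef_rot: [2.109, 2.328, -0.0]
contact_force: [0.0, 0.4, -0.8]
width: 0.0004
grip_force: 0.0
```

```bash
python3 chk.py
```

```text
17.3833 [ 0.4525 -0.2183  0.0874] 0.0003739281322883593 [ 0.   0.4 -0.8]
box 5043 0.05733157395326482 ((0.0004561319947242737, 0.0004744194447994232), (0.040602799504995346, 0.06509947776794434), 0.10419074445962906)
ball 236 [317. 219.] fx -0.0237 fy 0.0006 z 0.0373 ang -2.378
ball 211 [385. 218.] fx 0.0261 fy 0.001 z 0.0387 ang 2.3
ball 436 [326. 243.] fx -0.0243 fy 0.0002 z 0.0853 ang -0.808
ball 476 [408. 243.] fx 0.0239 fy 0.0004 z 0.0866 ang 0.77
```

>>> {"api": "play_rows", "payload": {"plan": [0,0,0,0,0,0.5,0,0,0,0,0,0,0.5,0,0,0,0,0,0,0.4,0,0,0,0,0,0,0,0,0,0,0,0,0.15,0,0,0,0,0,0,0.15,0,0,0,0,0,0,0.15,0,0,0,0,0,0,0.15,0,0,0,0,0,0,0.15,0,0,0,0,0,0,0.15,0,0,0,0,0,0,0.15,0,0,0,0,0,0,0,0,0,0,0,0,0,0,0,0]}}

```text
time_s: 18.52
eef_pos: [0.4858, -0.2154, 0.0452]
eef_rot: [2.108, 2.329, -0.001]
contact_force: [-2.5, -0.2, 1.5]
width: -0.0002
grip_force: 1.8
```

```bash
cat > feel.py <<'E'
from cell import r, optics
from h import *
import sys
n=int(sys.argv[1]) if len(sys.argv)>1 else 4
a=np.radians(6);X=np.array([np.cos(a),np.sin(a)]);F=[]
for i in range(n):
    s=r.sense();F.append(s['contact_force'])
    if i<n-1: p,d=optics.snapshot('wrist')
f=np.mean(F,0); x=(s['eef_pos'][:2]-[.5042,-.2127])@X
th=np.arcsin(np.clip((x+.0135+.007)/.034,-1,1)); fx=-(f[:2]@X)
print('t %.2f X %.4f z %.4f theta %.3f Fx %.2f Fz %.2f T %.3f'%(s['time_s'],x,s['eef_pos'][2],th,fx,f[2],fx*.034*np.cos(th)))
if n>1:
    m=optics.camera_model('wrist');P=cloud(d,m);z=P[...,2];g=(P[...,:2]-[.6037,-.2022]);fx_=g@X;fy=g@[-X[1],X[0]]
    w=(z>.049)&(z<.062)&(abs(fx_)<.008)&(p.max(2)>0)
    for sgn in(1,-1):
        k=w&(sgn*fy>.02)&(sgn*fy<.06); h=np.histogram(sgn*fy[k]*1e3,bins=np.arange(20,60,1))[0]; print('side',sgn,h.tolist())
E
python3 feel.py
```

```text
t 18.67 X -0.0186 z 0.0449 theta 0.055 Fx 3.04 Fz 1.30 T 0.103
side 1 [52, 49, 56, 62, 59, 56, 50, 56, 58, 59, 61, 62, 124, 8, 0, 31, 64, 62, 59, 60, 72, 61, 61, 62, 71, 72, 28, 38, 29, 35, 35, 28, 40, 54, 57, 72, 71, 68, 65]
side -1 [49, 41, 46, 49, 39, 42, 40, 43, 44, 47, 36, 20, 1, 121, 64, 34, 37, 54, 42, 8, 19, 44, 38, 8, 0, 8, 13, 25, 18, 22, 73, 166, 66, 59, 38, 41, 37, 41, 34]
```

>>> {"api": "play_rows", "payload": {"plan": [0,0,0,0,0.08,0,0,0,0,0,0,0.07,0,0,0,0,0,0,0,0,0]}}

```text
time_s: 18.92
eef_pos: [0.49, -0.2146, 0.0445]
eef_rot: [-2.108, -2.329, 0.0]
contact_force: [-3.9, -0.1, 2.4]
width: -0.0003
grip_force: 1.9
```

```bash
python3 feel.py
```

```text
t 19.07 X -0.0143 z 0.0445 theta 0.183 Fx 3.96 Fz 0.98 T 0.132
side 1 [53, 56, 53, 59, 55, 62, 57, 54, 53, 57, 54, 58, 141, 2, 19, 57, 60, 57, 64, 63, 83, 56, 58, 64, 79, 29, 36, 32, 32, 35, 31, 16, 66, 63, 63, 62, 67, 63, 64]
side -1 [38, 48, 46, 42, 50, 35, 42, 41, 49, 38, 41, 17, 41, 102, 41, 26, 47, 50, 22, 10, 35, 43, 21, 2, 5, 10, 21, 19, 22, 36, 177, 90, 50, 40, 40, 49, 32, 29, 25]
```

>>> {"api": "play_rows", "payload": {"plan": [0,0,0,0,0.06,0,0,0,0,0,0,0.06,0,0,0,0,0,0,0,0,0]}}

```text
time_s: 19.32
eef_pos: [0.4935, -0.2142, 0.0443]
eef_rot: [-2.108, -2.329, 0.0]
contact_force: [-3.8, 0.1, 0.1]
width: 0.0002
grip_force: 1.9
```

```bash
python3 feel.py
```

```text
t 19.47 X -0.0108 z 0.0443 theta 0.289 Fx 3.68 Fz 0.68 T 0.120
side 1 [52, 47, 58, 56, 65, 53, 58, 53, 52, 56, 57, 59, 107, 8, 44, 62, 65, 49, 63, 86, 58, 57, 58, 95, 41, 35, 31, 30, 33, 34, 32, 31, 62, 64, 61, 65, 65, 66, 66]
side -1 [43, 45, 46, 44, 45, 39, 44, 47, 37, 51, 29, 19, 89, 47, 46, 41, 48, 33, 17, 21, 36, 36, 10, 3, 4, 16, 14, 24, 20, 118, 143, 68, 53, 39, 34, 30, 26, 21, 17]
```

>>> {"api": "play_rows", "payload": {"plan": [0,0,0,0,0.05,0,0,0,0,0,0,0.05,0,0,0,0,0,0,0,0,0]}}

```text
time_s: 19.72
eef_pos: [0.4961, -0.2139, 0.0441]
eef_rot: [-2.108, -2.328, 0.001]
contact_force: [-4.9, -0.2, -0.7]
width: -0.0004
grip_force: 2.3
```

```bash
python3 feel.py
```

```text
t 19.87 X -0.0082 z 0.0442 theta 0.372 Fx 4.44 Fz -0.82 T 0.141
side 1 [51, 61, 55, 54, 60, 49, 57, 57, 60, 60, 58, 58, 70, 32, 57, 62, 65, 63, 63, 78, 59, 61, 61, 94, 35, 31, 32, 36, 33, 32, 17, 59, 65, 63, 65, 66, 64, 65, 65]
side -1 [50, 43, 47, 46, 48, 34, 39, 49, 41, 45, 35, 27, 91, 46, 35, 45, 55, 18, 10, 33, 43, 19, 1, 5, 10, 21, 22, 21, 25, 168, 118, 47, 44, 34, 25, 26, 20, 12, 9]
```

>>> {"api": "play_rows", "payload": {"plan": [0,0,0,0,0.08,0,0,0,0,0,0,0,0,0]}}

```text
time_s: 20.03
eef_pos: [0.4978, -0.2136, 0.0439]
eef_rot: [-2.107, -2.328, 0.002]
contact_force: [-6.5, -0.0, -0.2]
width: -0.0
grip_force: 2.9
```

```bash
python3 feel.py
```

```text
t 20.18 X -0.0065 z 0.0439 theta 0.426 Fx 5.74 Fz -1.14 T 0.178
side 1 [64, 50, 54, 55, 64, 58, 53, 59, 56, 56, 58, 56, 68, 38, 63, 61, 62, 56, 65, 71, 58, 62, 66, 85, 33, 33, 31, 35, 33, 24, 39, 38, 63, 63, 72, 75, 67, 75, 68]
side -1 [43, 54, 45, 42, 50, 34, 38, 41, 56, 42, 38, 31, 80, 52, 28, 55, 46, 32, 8, 32, 41, 5, 1, 5, 19, 21, 22, 18, 50, 187, 85, 46, 37, 28, 21, 18, 14, 6, 6]
```

>>> {"api": "play_rows", "payload": {"plan": [0,0,0,0,0.04,0,0,0,0,0,0,0,0,0]}}

```text
time_s: 20.35
eef_pos: [0.4984, -0.2135, 0.0437]
eef_rot: [-2.106, -2.327, 0.003]
contact_force: [-7.1, -1.0, -1.3]
width: -0.0
grip_force: 3.6
```

```bash
python3 feel.py 6
```

```text
t 20.60 X -0.0058 z 0.0437 theta 0.446 Fx 7.33 Fz -1.10 T 0.225
side 1 [57, 57, 52, 54, 61, 59, 62, 53, 57, 57, 55, 56, 70, 44, 55, 55, 67, 52, 69, 73, 60, 65, 66, 80, 34, 27, 33, 30, 32, 28, 34, 44, 62, 66, 69, 66, 73, 78, 73]
side -1 [50, 45, 47, 49, 40, 41, 45, 41, 44, 52, 40, 21, 83, 54, 38, 46, 49, 21, 9, 44, 29, 29, 2, 5, 14, 20, 21, 17, 58, 176, 87, 47, 31, 21, 31, 12, 12, 6, 2]
```

>>> {"api": "play_rows", "payload": {"plan": [0,0,0,0,0.03,0,0,0,0,0,0,0,0,0]}}

```text
time_s: 20.77
eef_pos: [0.4988, -0.2135, 0.0436]
eef_rot: [-2.106, -2.327, 0.004]
contact_force: [-9.2, -2.2, -0.3]
width: -0.0002
grip_force: 4.2
```

```bash
python3 feel.py 6
```

```text
t 21.02 X -0.0055 z 0.0436 theta 0.458 Fx 8.57 Fz -0.67 T 0.261
side 1 [60, 52, 54, 57, 64, 58, 57, 63, 55, 50, 62, 58, 72, 44, 44, 64, 63, 59, 52, 93, 61, 61, 69, 71, 31, 31, 35, 31, 33, 31, 17, 60, 66, 65, 64, 66, 69, 73, 84]
side -1 [50, 45, 41, 51, 39, 45, 46, 41, 44, 45, 29, 26, 92, 55, 35, 48, 37, 40, 9, 25, 40, 21, 1, 6, 15, 21, 15, 24, 74, 174, 71, 45, 34, 19, 19, 18, 10, 3, 2]
```

>>> {"api": "play_rows", "payload": {"plan": [0,0,0,0,-0.1,0,0,0,0,0,0,-0.1,0,0,0,0,0,0,0,-0.4,0,0,0,0,0,0,-0.7,0,0,0,0,0,0,-0.8,0,0,0,0,-0.3,0,-0.8,0,0,0,0,-0.6,0,-0.5,0,0,0,0,-0.6,0,0,0,0,0,0,-0.5,0,0,0,0,0,0,0,0,0,0]}}

```text
time_s: 21.85
eef_pos: [0.5025, -0.2767, 0.1423]
eef_rot: [2.107, 2.324, 0.001]
contact_force: [-0.1, 0.5, 0.8]
width: -0.0
grip_force: 0.0
```

```bash
python3 chk.py pics/w6.png; python3 feel.py 2
```

```text
21.85 [ 0.5025 -0.2767  0.1423] -3.4634262508780535e-05 [-0.1  0.5  0.8]
box 4146 0.05736467268917362 ((0.00020567700266838074, 6.688013672828674e-05), (0.03980511426925659, 0.06990696489810944), 0.3248540163040161)
ball 256 [248. 130.] fx -0.0306 fy 0.0004 z 0.0767 ang -1.124
ball 528 [317. 130.] fx 0.0183 fy 0.0007 z 0.0923 ang 0.542
t 21.95 X -0.0097 z 0.1404 theta 0.322 Fx -0.13 Fz 0.31 T -0.004
side 1 [32, 21, 42, 20, 23, 39, 21, 27, 35, 21, 41, 22, 29, 34, 18, 43, 21, 35, 30, 27, 36, 21, 31, 33, 6, 14, 12, 17, 13, 18, 12, 33, 46, 38, 38, 27, 33, 28, 32]
side -1 [21, 20, 22, 37, 20, 18, 22, 30, 28, 20, 14, 37, 27, 19, 23, 21, 20, 24, 27, 20, 2, 13, 10, 11, 10, 11, 11, 27, 39, 22, 30, 25, 20, 19, 24, 28, 18, 24, 19]
```

View pics/w6.png

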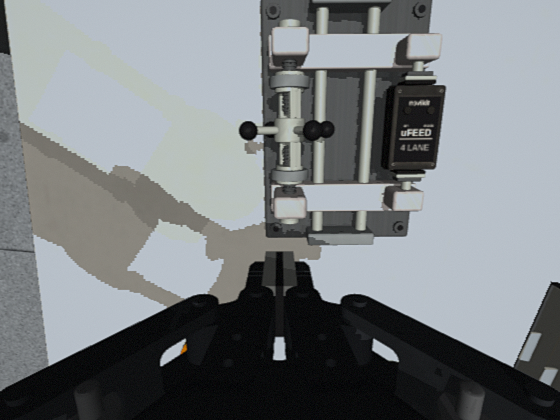

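The box at (415,127) sits flat with both pads, (420,78) and (408,177), against its ends and no gap on either side. The gripper is clear of everything. The felt torque of 0.26 N m against 0.15 free means about 11 N of clamping, so I hand in.

```bash
python3 -c "
from cell import r
print(r.job_done())"
```

```text
the job is handed in; nothing more can be done
None
```

The black power box is flat on the rest and clamped at both ends with an estimated 11 N (judged from turning torque), the gripper is clear, and I handed the job in at about 22 s; no verdict came back.

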